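# Seat a hand refractometer in its V-cradle and hold it down for zeroing

## Robot

A 6-joint arm with a two-finger parallel gripper is mounted at the origin on the work surface; the furniture and walls round the work are solid. World frame = base frame: x ahead of the robot, y to its left, z up, the work surface at z = 0. Lengths are in mm, angles in rad, forces in N, time in s.
With the tool pointing down it reaches from about 350 to 975 mm from the base axis. Payload 7.1 kg.
Tool frame: the origin (TCP) lies between the finger pads; the fingertips stand 19 mm ahead of it and the grasp point (between the pads) is the TCP (ctrl.tcp_to_tips is the distance from the TCP to the fingertips, in mm); z points along the fingers, y is the line along which they close (so a half turn about z gives the same grasp; the last joint's range is limited). The gripper opens to 88 mm and grips with 3 to 60 N. Pads are 20 mm wide; open, the fingers measure 115 mm over their backs; the gripper's body (75 mm by 178 mm) begins 61 mm behind the grasp point.
Start: joints at [-1.317, 0.423, 1.63, -0, 1.089, -0.019], TCP at [168.412, -601.866, 241.675] pointing down, gripper open.
Joint ranges: [-3, 3], [-0.9, 2.11], [0.09, 2.58], [-1.31, 4.45], [0.11, 2.69], [-2.54, 2.54]. Speed limits (rad/s): [2.39, 2.39, 3.01, 3.14, 3.14, 3.14].

## Interface

Orientations are given as a rotation vector (axis times angle).
In Python, from workcell import status, optics, ctrl gives the robot as it stands. The module is installed in compiled form; this text tells all that it offers.
- The arm moves only by the shell command python3 -m inch 'ROWS'. ROWS is JSON, a list that holds one entry, the list of rows, each a list of 7 numbers: the shift along the tool's x, y, z in mm, then the turn, a rotation vector about the tool's x, y, z in rad, then the opening in per cent of the stroke, from 0 (shut) to 100 (fully open). A call has 1 to 20 rows; each row is the pose to reach, as a shift and turn from the pose commanded when the call began, along the tool's axes at that moment; what a row does not reach only later rows make up. A row lasts 1/10 s, in which the tool goes at most 50 mm and 8.59 degrees, less where a joint would pass 70% of its speed; a pose out of reach is approached as far as the arm can. A call with a gripper value outside its range is refused whole. The fingers move at their own pace and stop on an object; the grip force is fixed at half the most. Time passes only in rows, so rows that repeat a pose let the fingers close. It gives the time, the measured TCP pose, the force, the opening and the grip force at its end, in the units of the state.
- status.get_obs(): the state, without advancing time (a new reading comes with each control period).
- optics.get_image(name): name is "scene" or "side" or "wrist"; returns a dict with "frame" (420x560x3 uint8, red, green, blue), "fx", "fy", "cx", "cy" (pixels), "rvec" (rotation vector, rad) and "tvec" (3), from world to camera coordinates, as OpenCV has them; the wrist camera has in their place "hand_eye" (4x4, takes a point from camera to tool coordinates, whose origin is the TCP and whose axes are the flange's). Camera axes: x right, y down, z forward; pixel columns grow to the right and rows downward; lengths in mm; the calibration is good to about 2 mm. A picture is of the moment at which its call begins: read the wrist's pose just before it. There is no depth.
- ctrl.close_job(): hands the job in; it is judged then, once.
The state is a dict: "t": time; "qpos": joint angles; "qvel": joint speeds; "joint_torque": joint torques, N m; "ee_pos": TCP position; "orientation": TCP orientation; "ft_force": force on the tool from outside, world axes, zero at the start; "moment": the same for the moment, N m; "width": finger opening in mm; "grasp_force": force on a finger pad.
Only numpy, scipy, OpenCV 4.12 (cv2) and the standard library are available. Lean on these libraries where they do the work, as an engineer would, in place of code of your own. Each camera call takes 0.05 s, during which the arm holds its last target. There are 200 camera calls.

## Task

I want to zero the refractometer with its adjusting screw. Take the brush off the V-cradle and lay it down on the table clear of everything, then lay the refractometer in the V, prism up and prism head over the drip dish. Press it down with about 10 N so that the barrel bears on both flanks of the V all along, and finish like that, the gripper still on it and pressing; leave everything else where it is.

Things in the scene. Friction and masses are not known exactly. Their poses are not given: they have to be found in the camera images.
- cradle: V-cradle, fixed: a steel foot plate (x -68 to 118, y -46 to 46, 8 mm thick) bearing a white plastic V-block (x -54 to 54, 68 mm wide) and, beyond it at +x, a round steel drip dish (53 mm across, centre x = 90, rim at z = 19). Origin on the table under the middle of the V; x runs along the groove towards the dish, z up
- flank_left: the sloping side of the V at the cradle's +y (same origin and axes as the cradle). The V-block is two saddles, x -54 to -30 and 30 to 54, flat tops at z = 34, with a 60 mm wide cut-out for the fingers between them (floor at z = 18, open at both sides)
- flank_right: the sloping side of the V at the cradle's -y (same origin and axes as the cradle). The flanks stand at 90 degrees to each other, 45 to the vertical; the groove is 31 mm wide at the saddle tops
- v_axis (a point): point in the cradle, 44 mm above the table: the seated barrel's axis runs through it along the cradle's x, 10 mm above the saddle tops; the barrel's middle belongs here. Let go in the V, the barrel settles on both flanks by itself; in a tight grip even half a millimetre beside this line it bears on one flank only
- refractometer: hand refractometer, about 220 g, lying on its flat underside, prism up. Origin on the barrel's lowest line, under its middle; x runs along the barrel to the prism head, z up. Barrel 36 mm in diameter, 120 mm long (x -60 to 60, axis at z = 18), bare metal, its middle 54 mm sleeved in black rubber
- barrel_mid (a point): middle of the refractometer's barrel, on its axis
- barrel_eye (a point): point on the barrel's axis 45 mm towards the eyecup. Focusing ring and eyecup, black, reach from x = -60 to -98 of the refractometer and are no wider than the barrel
- barrel_head (a point): point on the barrel's axis 45 mm towards the prism head. The head is a wedge, 34 mm wide, 25 mm high, from x = 60 to 102 of the refractometer; it does not fit into the V. A brass zero screw, 10 mm across, stands 2 mm proud on top of the barrel at x = 49
- brush: blue-backed brush, 90 g, lying along the cradle's groove on top of the saddles, bristles down; 150 mm long along its own y, 40 mm tall. Origin at the middle of its underside, z up. The block to grasp across is 40 mm wide (x -21 to 19) and takes up the top 17 mm (z 23 to 40). There is free table for it on both sides of the work, at world x 0.49 to 0.55, |y| 0.25 to 0.35
- water_bottle: bystander: white squeeze bottle with a green screw cap, upright, 62 mm across, 156 mm tall; origin at the centre of its underside
- probe_thermometer: bystander: thermometer with a white 52 x 26 x 21 mm head and a thin steel probe, 161 mm long along its own y (head at +y); origin at the middle of its length, on the table
- mushroom: bystander: flat piece of brown mushroom, 63 x 52 x 8 mm; origin at the centre of its underside
- tally_counter: bystander: small hand tally counter, 52 x 55 x 34 mm; origin at the centre of its underside
- whetstone: bystander: two-layer sharpening stone, 60 x 180 x 25 mm, long along its own y; origin at the centre of its underside
- offcut_tub: bystander: round white open tub, 115 mm across, 70 mm tall; origin at the centre of its underside

How it is judged (in metres and radians):
On the way, in this order (a step that is already met when the one before it is completed fails the run):
1. the brush has been laid on the table, clear of the cradle, and let go (height (world z) of brush below 0.03 m and horizontal distance between brush and cradle above 0.075 m and contact force between brush and cradle below 0.05 N and contact force between brush and refractometer below 0.05 N and contact force between each of the arm, the fingers and brush below 0.05 N and linear speed of brush below 0.02 m/s), for 0.3 s.
2. the refractometer lies fully down in the V, prism up, prism head over the dish (x of barrel_mid in the frame of cradle between -0.008 and 0.008 m and y of barrel_eye in the frame of cradle between -0.0025 and 0.0025 m and z of barrel_eye in the frame of cradle between 0.0415 and 0.0465 m and y of barrel_head in the frame of cradle between -0.0025 and 0.0025 m and z of barrel_head in the frame of cradle between 0.0415 and 0.0465 m and x of barrel_head in the frame of cradle above 0.03 m and angle between refractometer's own z axis and vertical below 0.2 rad), for 0.2 s.
At the end, for the whole second after the job is handed in: The gripper still holds the refractometer down: barrel axis within 2.5 mm of its seated line at both ends, 8 mm lengthwise, head over the dish, prism up within 0.2 rad, over 3 N on each flank, gripper touching it; brush at rest on the table, touching neither cradle nor robot (all of step 1 and all of step 2 and contact force between each of flank_left, flank_right and refractometer above 3 N and contact force between the fingers and refractometer above 2 N); the arm keeps its last pose, push and grip.
It fails at once if the refractometer is forced into the cradle with more than 70 N (contact force between cradle and refractometer above 70 N).
It fails at once if a bystander is moved by more than 20 mm (distance of any of water_bottle, probe_thermometer, mushroom, tally_counter, whetstone, offcut_tub from where it was at the start of the episode above 0.02 m).
It also fails if it takes over 64 s, if anything falls off the work surface, if the arm or the gripper's body presses on something with over 40 N, if the wrist force passes 120 N, or if a joint passes its speed limit or range.

## Working session

There is one attempt and no reset: what is moved stays moved. The work goes in short steps, Python scripts to look and compute and a shell command to move; the robot and the scene stay as the last step left them, time stands still between calls to the robot, and variables do not carry over. Pictures are saved under pics/ and viewed, at most 10 in all, crops included, and the job is handed in when it is done.

```bash
mkdir -p pics
cat > h.py <<'E'
import numpy as np, cv2
from scipy.spatial.transform import Rotation as R
from workcell import status, optics, ctrl
def shot(name,fn=None):
    o=status.get_obs(); im=optics.get_image(name)
    if fn: cv2.imwrite('pics/'+fn,im['frame'][:,:,::-1])
    if name=='wrist':
        T=np.array(im['hand_eye']); Rt=R.from_rotvec(o['orientation']).as_matrix()
        Rc=Rt@T[:3,:3]; c=Rt@T[:3,3]+np.array(o['ee_pos'])
    else:
        Rw=R.from_rotvec(np.ravel(im['rvec'])).as_matrix(); Rc=Rw.T; c=-Rc@np.ravel(im['tvec'])
    np.savez('cam_'+name,Rc=Rc,c=c,k=[im['fx'],im['fy'],im['cx'],im['cy']])
    return o
def px(name,u,v,z):
    d=np.load('cam_'+name+'.npz'); fx,fy,cx,cy=d['k']
    r=d['Rc']@np.array([(u-cx)/fx,(v-cy)/fy,1]); return d['c']+r*(z-d['c'][2])/r[2]
def proj(name,P):
    d=np.load('cam_'+name+'.npz'); fx,fy,cx,cy=d['k']
    p=(np.atleast_2d(P)-d['c'])@d['Rc']; return np.c_[p[:,0]/p[:,2]*fx+cx,p[:,1]/p[:,2]*fy+cy]
E
python3 - <<'E'
from h import *
o=shot('scene','a.png'); shot('side','b.png'); print(o)
for n in('scene','side'):
    print(n,np.load('cam_%s.npz'%n)['c'])
E
```

```text
{'t': 0.0, 'qpos': array([-1.31699081e+00,  4.23836152e-01,  1.63070332e+00, -3.90968392e-06,
        1.08861389e+00, -1.90087621e-02]), 'qvel': array([ 0.00032631, -0.00055499,  0.00012563, -0.00020888, -0.00035107,
       -0.00031217]), 'joint_torque': array([ 1.78363363e-03, -5.44622540e+01, -2.73664999e+01,  6.45091245e-02,
        2.27958325e-02, -1.20456925e-04]), 'ee_pos': array([ 168.28412057, -601.35545945,  240.89938076]), 'orientation': array([-3.11087472e+00, -4.27000050e-01,  2.92403715e-04]), 'ft_force': array([-0.16711384, -0.04125777,  0.25675933]), 'moment': array([ 0.02266245,  0.02482142, -0.03651751]), 'grasp_force': 0.0, 'width': 87.62025990977196}
scene [-478.55023618  588.58209494  889.56581272]
side [392.97055533 979.66326842 696.33238632]
```

View pics/a.png

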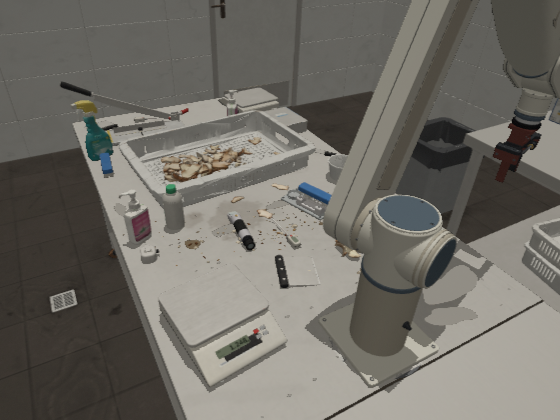

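View pics/b.png

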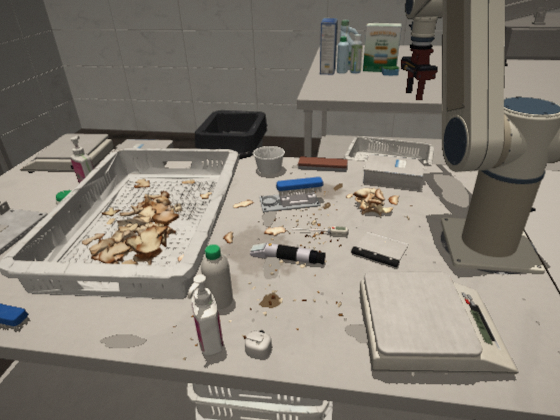

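The scene and side pictures show the refractometer at about (290,253) in the side view, with its head to the left at (262,251). The cradle, with the brush on it, is at (297,193), and its dish is at (269,201). The bottle is at (215,280), the thermometer at (320,231), the tub at (268,160) and the whetstone at (322,163).

Run:
```python
from h import *
for n,u,v,z in [('side',254,248,18),('side',324,258,18),('side',269,202,19),('side',277,184,70),('side',322,180,70),('side',215,300,0),('side',345,232,10),('side',295,232,3),('side',268,175,0),('side',322,168,0),('scene',232,215,18),('scene',250,242,18),('scene',302,187,74),('scene',330,200,74)]:
    print(n,u,v,px(n,u,v,z).round())
```

```text
side 254 248 [625. 119.  18.]
side 324 258 [435. 137.  18.]
side 269 202 [ 629. -120.   19.]
side 277 184 [ 606. -149.   70.]
side 322 180 [ 468. -192.   70.]
side 215 300 [679. 305.   0.]
side 345 232 [385.   2.  10.]
side 295 232 [528.  10.   3.]
side 268 175 [ 674. -338.    0.]
side 322 168 [ 484. -417.    0.]
scene 232 215 [614. 124.  18.]
scene 250 242 [458. 133.  18.]
scene 302 187 [ 586. -135.   74.]
scene 330 200 [ 474. -177.   74.]
```

```bash
python3 -m inch '[[[471,-321,-80,0,0,0,100],[471,-321,-80,0,0,0,100],[471,-321,-80,0,0,0,100],[471,-321,-80,0,0,0,100],[471,-321,-80,0,0,0,100],[471,-321,-80,0,0,0,100],[471,-321,-80,0,0,0,100],[471,-321,-80,0,0,0,100],[471,-321,-80,0,0,0,100],[471,-321,-80,0,0,0,100],[471,-321,-80,0,0,0,100],[471,-321,-80,0,0,0,100],[471,-321,-80,0,0,0,100],[471,-321,-80,0,0,0,100],[471,-321,-80,0,0,0,100],[471,-321,-80,0,0,0,100]]]'
python3 - <<'E'
from h import *
o=shot('wrist','c.png'); print(o['ee_pos'],o['orientation'])
d=np.load('cam_wrist.npz');print(d['c'],d['Rc'][:,2])
E
```

```text
t: 1.7
ee_pos: [534.6, -166.9, 321.4]
orientation: [-3.113, -0.425, 0.001]
ft_force: [0.1, 0.1, -0.3]
width: 88.1
grasp_force: 0.0
[ 534.59034284 -166.86763492  321.40120052] [-3.11260196e+00 -4.24510029e-01  1.17478910e-03]
[ 616.84859914 -144.74077197  464.08682979] [-0.2948306  -0.08202726 -0.95202229]
```

View pics/c.png

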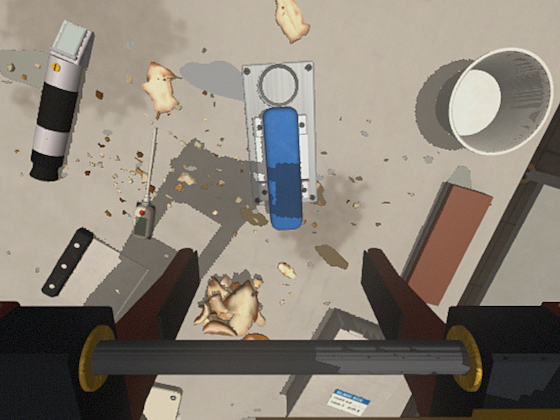

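The wrist view shows the brush from (281,108) to (287,229), about 37 px wide, with the dish at (278,84) and the plate's top corners at (244,65) and (312,62). The refractometer runs from its head at (77,22) to its eyecup at (45,180).

Run:
```python
from h import *
f=cv2.imread('pics/c.png'); hsv=cv2.cvtColor(f,cv2.COLOR_BGR2HSV)
m=cv2.inRange(hsv,(100,120,40),(125,255,255)); m[:,:200]=0;m[:,350:]=0;m[260:]=0
p=np.array([px('wrist',u,v,72)[:2] for v,u in np.argwhere(m)]); c,s,a=cv2.minAreaRect(p.astype(np.float32)); print('brush',c,s,a)
for u,v,z in [(278,84,19),(244,65,8),(312,62,8),(61,62,36),(47,165,20)]: print(u,v,px('wrist',u,v,z).round(1))
o=status.get_obs(); Rt=R.from_rotvec(o['orientation']).as_matrix(); print('tool x ang',np.degrees(np.arctan2(Rt[1,0],Rt[0,0])),'z',Rt[:,2])
```

```text
brush (541.697265625, -169.69970703125) (145.75257873535156, 38.89125442504883) 19.12247085571289
278 84 [ 636.1 -137.    19. ]
244 65 [646.7 -89.8   8. ]
312 62 [ 672.8 -171.     8. ]
61 62 [590.7 114.9  36. ]
47 165 [456.  133.2  20. ]
tool x ang 15.525795655329397 z [-5.16637646e-04  1.04497315e-04 -9.99999861e-01]
```

```bash
python3 -m inch '[[[6,5,250,0,0,-0.063,100],[6,5,250,0,0,-0.063,100],[6,5,250,0,0,-0.063,100],[6,5,250,0,0,-0.063,100],[6,5,250,0,0,-0.063,100],[6,5,250,0,0,-0.063,100],[6,5,256,0,0,-0.063,100],[6,5,256,0,0,-0.063,100],[6,5,256,0,0,-0.063,30],[6,5,256,0,0,-0.063,30],[6,5,256,0,0,-0.063,30],[6,5,256,0,0,-0.063,30],[6,5,256,0,0,-0.063,30],[6,5,256,0,0,-0.063,30],[6,5,256,0,0,-0.063,30]]]'
python3 - <<'E'
from h import *
for u,v in [(450,182),(402,290),(492,190),(440,304)]: print(px('wrist',u,v,25).round(1))
E
```

```text
t: 3.25
ee_pos: [542.6, -169.0, 65.7]
orientation: [-3.097, -0.525, 0.0]
ft_force: [0.2, 0.5, 1.3]
width: 39.6
grasp_force: 30.0
[ 578.5 -392.1   25. ]
[ 407.2 -391.8   25. ]
[ 583.4 -451.5   25. ]
[ 400.  -456.3   25. ]
```

```bash
python3 -m inch '[[[0,0,-50,0,0,0,30],[0,0,-60,0,0,0,30],[-66,121,-60,0,0,0,30],[-66,121,-60,0,0,0,30],[-66,121,-60,0,0,0,30],[-66,121,-60,0,0,0,30],[-66,121,-20,0,0,0,30],[-66,121,15,0,0,0,30],[-66,121,28,0,0,0,30],[-66,121,33,0,0,0,30],[-66,121,33,0,0,0,30],[-66,121,33,0,0,0,30]]]' && python3 -m inch '[[[0,0,0,0,0,0,65],[0,0,0,0,0,0,65],[0,0,0,0,0,0,65],[0,0,0,0,0,0,65],[0,0,-40,0,0,0,65],[0,0,-90,0,0,0,65],[0,0,-140,0,0,0,65],[0,0,-190,0,0,0,100],[40,-100,-230,0,0,0,100],[60,-122,-230,0,0,0,100],[60,-122,-230,0,0,0,100],[60,-122,-230,0,0,0,100],[60,-122,-230,0,0,0,100]]]'
python3 - <<'E'
from h import *
o=shot('wrist','d.png'); print(o['ee_pos'],o['orientation'])
E
```

```text
t: 4.45
ee_pos: [521.2, -305.1, 33.7]
orientation: [3.096, 0.526, 0.002]
ft_force: [-0.6, 0.0, -0.7]
width: 39.6
grasp_force: 30.0
t: 5.75
ee_pos: [536.8, -169.4, 263.1]
orientation: [3.096, 0.528, 0.001]
ft_force: [0.1, -0.9, -0.8]
width: 87.7
grasp_force: 0.0
[ 536.82281521 -169.380279    263.0918838 ] [3.09624300e+00 5.28148601e-01 9.64130437e-04]
```

View pics/d.png

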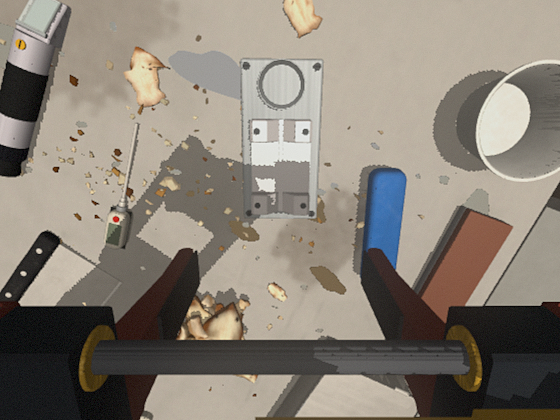

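The brush lies on the table from (388,170) to (380,270), clear of everything. The empty cradle is fully visible at (281,140), so I'll zoom in on it.

```bash
python3 -c "
import cv2
f=cv2.imread('pics/d.png')[50:225,225:340]; cv2.imwrite('pics/e.png',cv2.resize(f,None,fx=3.4,fy=3.4,interpolation=cv2.INTER_CUBIC))"
```

```text
(no output)
```

View pics/e.png

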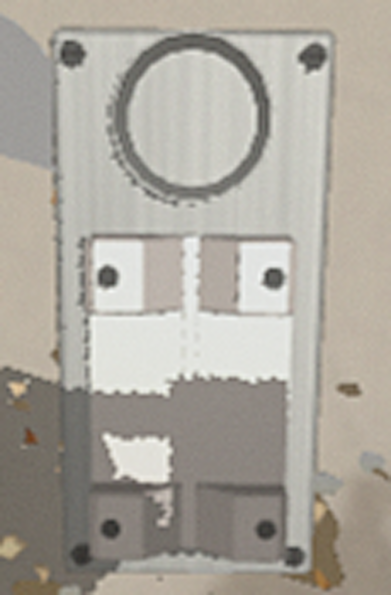

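In the crop, the plate corners are at (54,31), (334,33), (66,570) and (310,570). The dish is at (193,117), and the saddle screws are at (107,277), (273,277), (110,529) and (266,530). I'll fit the cradle pose to these points.

```bash
cat > fit.py <<'E'
from h import *
from scipy.optimize import least_squares
def fit(obs,mod,z,x0,full=False):
    def f(p):
        c,s=np.cos(p[2]),np.sin(p[2]); m=np.array(mod,float)
        P=np.c_[p[0]+c*m[:,0]-s*m[:,1],p[1]+s*m[:,0]+c*m[:,1],z]
        return (proj('wrist',P)-obs)
    r=least_squares(lambda p:f(p).ravel(),x0,loss='soft_l1'); return r.x,f(r.x)
E
python3 - <<'E'
from fit import *
ob=np.array([(54,31),(334,33),(66,570),(310,570),(193,117),(107,277),(273,277),(110,529),(266,530)])/3.4+[225,50]
s=28
for s in(26,28):
    mod=[(118,46),(118,-46),(-68,46),(-68,-46),(90,0),(42,s),(42,-s),(-42,s),(-42,-s)]
    x,r=fit(ob,mod,[8,8,8,8,19,34,34,34,34],[550,-165,.3]); print(s,x,np.degrees(x[2]));print(r.round(1).tolist())
E
```

```text
26 [ 5.49000205e+02 -1.67156873e+02  3.27382142e-01] 18.757614999917067
[[-1.4, -1.4], [0.8, -1.1], [-0.8, 1.3], [0.5, 1.9], [-0.2, 0.6], [0.7, -0.2], [-0.2, 0.3], [0.7, -0.2], [-0.4, -0.1]]
28 [ 5.49021533e+02 -1.67287813e+02  3.27566692e-01] 18.768188985752175
[[-1.3, -1.4], [0.9, -1.1], [-0.7, 1.3], [0.6, 1.9], [-0.1, 0.7], [-1.0, -0.2], [1.8, 0.3], [-1.0, -0.2], [1.4, -0.1]]
```

```bash
python3 -m inch '[[[87,-284,0,0,0,0.477,100],[87,-284,0,0,0,0.477,100],[87,-284,0,0,0,0.477,100],[87,-284,0,0,0,0.477,100],[87,-284,0,0,0,0.477,100],[87,-284,0,0,0,0.477,100],[87,-284,0,0,0,0.477,100],[87,-284,0,0,0,0.477,100],[87,-284,0,0,0,0.477,100],[87,-284,0,0,0,0.477,100]]]'
python3 - <<'E'
from h import *
o=shot('wrist','f.png'); print(o['ee_pos'],o['orientation'],o['qpos'])
f=cv2.imread('pics/f.png')[10:260,180:400]; cv2.imwrite('pics/g.png',cv2.resize(f,None,fx=2.4,fy=2.4,interpolation=cv2.INTER_CUBIC))
E
```

```text
t: 6.8
ee_pos: [525.4, 124.9, 262.4]
orientation: [3.133, -0.225, -0.001]
ft_force: [-0.5, -0.4, 0.4]
width: 87.6
grasp_force: 0.0
[525.39587589 124.85435966 262.3892343 ] [ 3.13304292e+00 -2.25264495e-01 -8.14034710e-04] [ 2.11434077e-01  2.74130374e-01  1.79912757e+00 -3.40614306e-04
  1.06896146e+00  1.92594649e+00]
```

View pics/g.png

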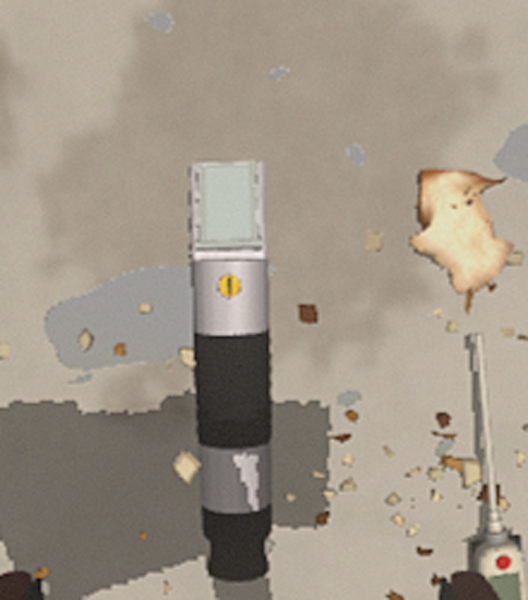

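The crop shows the zero screw at (229,286), the sleeve edges at about (232,335) and (234,446), and the barrel's rear end at (236,512), with the prism up and the head ahead.

Run:
```python
from fit import *
ob=np.array([(229,286),(232,336),(234,446),(236,512),(231,260)])/2.4+[180,10]
x,r=fit(ob,[(49,0),(27,0),(-27,0),(-60,0),(60,0)],[38,36,36,36,36],[525,125,-.14]); print(x,np.degrees(x[2]),r.round(1).tolist())
# silhouettes midpoint at axis height
for u,v in [((193+269)/2,300),((196+271)/2,390),((202+271)/2,490)]:
    p=px('wrist',u/2.4+180,v/2.4+10,18); c,s=np.cos(x[2]),np.sin(x[2]); print(p, -s*(p[0]-x[0])+c*(p[1]-x[1]))
o=status.get_obs(); Rt=R.from_rotvec(o['orientation']).as_matrix(); d=Rt.T@np.array([x[0]-o['ee_pos'][0],x[1]-o['ee_pos'][1],18-o['ee_pos'][2]])
print('yaw',np.degrees(np.arctan2(Rt[1,0],Rt[0,0])),'delta tool',d)
```

```text
[ 5.34293033e+02  1.26280465e+02 -1.24492719e-01] -7.132907407301782 [[0.6, -0.3], [-0.1, -0.7], [0.1, 1.0], [-0.1, 0.6], [-0.5, -0.2]]
[574.6841429  121.38299076  18.        ] 0.15584886606632775
[531.89366243 126.53140107  18.        ] -0.048939127627794066
[480.7104203  132.57599204  18.        ] -0.40662311661733774
yaw -8.235020391002237 delta tool [  8.67364291  -2.71862968 244.49811512]
```

```bash
python3 -m inch '[[[9,-3,230,0,0,-0.019,100],[9,-3,230,0,0,-0.019,100],[9,-3,230,0,0,-0.019,100],[9,-3,230,0,0,-0.019,100],[9,-3,230,0,0,-0.019,100],[9,-3,239,0,0,-0.019,100],[9,-3,239,0,0,-0.019,100],[9,-3,239,0,0,-0.019,25],[9,-3,239,0,0,-0.019,25],[9,-3,239,0,0,-0.019,25],[9,-3,239,0,0,-0.019,25],[9,-3,239,0,0,-0.019,25],[9,-3,239,0,0,-0.019,25],[9,-3,239,0,0,-0.019,25],[9,-3,200,0,0,-0.019,25],[9,-3,150,0,0,-0.019,25],[9,-3,100,0,0,-0.019,25],[9,-3,100,0,0,-0.019,25]]]'
python3 - <<'E'
from fit import *
o=status.get_obs(); print(o['ee_pos'],o['width'],o['grasp_force'],o['ft_force'])
Rt=R.from_rotvec(o['orientation']).as_matrix(); print(np.degrees(np.arctan2(Rt[1,0],Rt[0,0])))
d=Rt.T@np.array([549-o['ee_pos'][0],-167.2-o['ee_pos'][1],49-o['ee_pos'][2]]); print(d)
E
```

```text
t: 8.65
ee_pos: [538.4, 129.3, 168.8]
orientation: [-3.133, 0.192, -0.017]
ft_force: [1.4, 1.0, -2.1]
width: 35.4
grasp_force: 30.0
[538.38177587 129.32352679 168.75813151] 35.37664164477994 29.99920517206192 [ 1.3648138   0.97506275 -2.13200452]
-6.999092840863797
[ 45.41659887 293.46016196 119.16133842]
```

```bash
python3 -m inch '[[[45,293,0,0,0,-0.452,25],[45,293,0,0,0,-0.452,25],[45,293,0,0,0,-0.452,25],[45,293,0,0,0,-0.452,25],[45,293,0,0,0,-0.452,25],[45,293,0,0,0,-0.452,25],[45,293,0,0,0,-0.452,25],[45,293,40,0,0,-0.452,25],[45,293,50,0,0,-0.452,25],[45,293,50,0,0,-0.452,25],[45,293,50,0,0,-0.452,25],[45,293,50,0,0,-0.452,25],[45,293,50,0,0,-0.452,25]]]'
python3 - <<'E'
from fit import *
o=shot('wrist','i.png'); print(o['ee_pos'],o['qvel'].round(3),o['ft_force'])
Rt=R.from_rotvec(o['orientation']).as_matrix(); print(np.degrees(np.arctan2(Rt[1,0],Rt[0,0])),Rt[:,2])
d=Rt.T@np.array([549-o['ee_pos'][0],-167.2-o['ee_pos'][1],49-o['ee_pos'][2]]); print(d)
f=cv2.imread('pics/i.png')[0:300,140:420]; cv2.imwrite('pics/j.png',cv2.resize(f,None,fx=2,fy=2,interpolation=cv2.INTER_CUBIC))
E
```

```text
t: 9.95
ee_pos: [544.3, -167.6, 113.8]
orientation: [3.098, 0.517, 0.003]
ft_force: [-0.2, 1.0, -2.7]
width: 35.7
grasp_force: 30.0
[ 544.27125003 -167.56999042  113.81640093] [-0.003 -0.001  0.002  0.    -0.002 -0.001] [-0.22205562  1.04337566 -2.65058088]
18.94410236853753 [ 1.80045415e-03 -5.77205546e-04 -9.99998213e-01]
[ 4.4944989   1.11193717 64.82458542]
```

View pics/j.png

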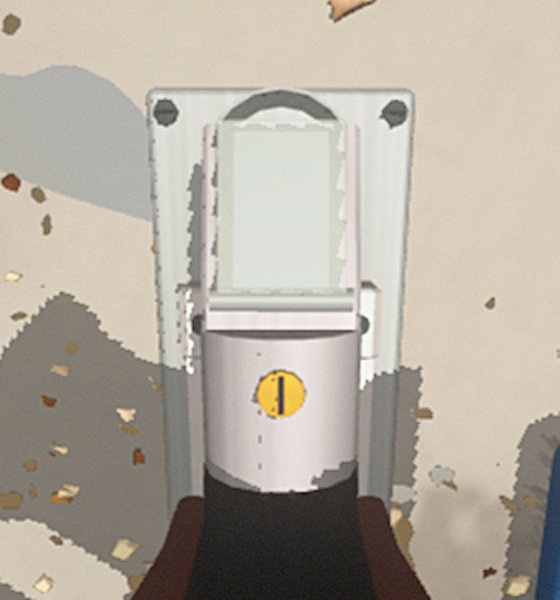

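The crop shows the held refractometer prism up and nearly parallel with the cradle. The zero screw is at (281,394), the head is over the dish, and the plate's front corners are at (149,91) and (413,92).

Run:
```python
from fit import *
o=status.get_obs(); e=o['ee_pos']; Rt=R.from_rotvec(o['orientation']).as_matrix()
za=e[2]-5
x0=np.radians(18.76)
def cr(p): 
    d=p[:2]-[549,-167.2]; c,s=np.cos(x0),np.sin(x0); return np.round([c*d[0]+s*d[1],-s*d[0]+c*d[1]],1)
g=lambda u,v,z: px('wrist',u/2+140,v/2,z)
print('tcp in cradle',cr(e))
print('screw (x49)',cr(g(281,394,za+20)))
print('sleeve edge (x27)',cr(g(280,491,za+18)))
print('barrel end top(x60)',cr(g(281,331,za+18)))
print('sil mid',cr(g(280,400,za)))
print('plate corners 118,+-46',cr(g(149,91,8)),cr(g(413,92,8)))
print('plate edges right at v=460,left', cr(g(391,480,8)),cr(g(168,480,8)))
print('plate edges v=250', cr(g(405,250,8)),cr(g(157,250,8)))
print('saddle front corners z34 (54,+-34)',cr(g(181,284,34)),cr(g(378,284,34)))
print('tool yaw',np.degrees(np.arctan2(Rt[1,0],Rt[0,0])))
```

```text
tcp in cradle [-4.7  1.1]
screw (x49) [44.4  0.4]
sleeve edge (x27) [22.7  0.6]
barrel end top(x60) [56.6  0.4]
sil mid [37.4  0.5]
plate corners 118,+-46 [116.5  44.6] [116.4 -44.3]
plate edges right at v=460,left [-25.1 -44.3] [-25.2  45.1]
plate edges v=250 [ 64.6 -44.7] [64.4 44.7]
saddle front corners z34 (54,+-34) [55.3 32.9] [ 55.4 -31.7]
tool yaw 18.93292404094254
```

```bash
python3 -m inch '[[[4.5,0,20,0,0,0.003,25],[4.5,0,40,0,0,0.003,25],[4.5,0,55,0,0,0.003,25],[4.5,0,60,0,0,0.003,25],[4.5,0,62,0,0,0.003,25],[4.5,0,62,0,0,0.003,25],[4.5,0,62,0,0,0.003,25]]]'; python3 -m inch '[[[0,0,1,0,0,0,25],[0,0,1,0,0,0,25],[0,0,1,0,0,0,25]]]'
```

```text
t: 10.7
ee_pos: [548.2, -166.6, 51.4]
orientation: [3.099, 0.511, 0.002]
ft_force: [-0.6, 0.1, -1.8]
width: 35.2
grasp_force: 30.0
t: 11.0
ee_pos: [548.0, -166.5, 50.1]
orientation: [3.1, 0.511, 0.001]
ft_force: [-0.1, 1.2, -0.6]
width: 35.3
grasp_force: 30.0
```

```bash
python3 -m inch '[[[0,0,1,0,0,0,25],[0,0,1,0,0,0,25],[0,0,1,0,0,0,25]]]'; python3 -m inch '[[[0,0,0,0,0,0,60],[0,0,0,0,0,0,60],[0,0,0,0,0,0,60],[0,0,0,0,0,0,60],[0,0,0,0,0,0,60]]]'; python3 -m inch '[[[0,0,-40,0,0,0,90],[0,0,-80,0,0,0,90],[0,0,-80,0,0,0,90],[0,0,-80,0,0,0,90],[0,0,-80,0,0,0,90]]]'
python3 - <<'E'
from fit import *
o=shot('wrist','k.png'); print(o['ee_pos'])
f=cv2.imread('pics/k.png')[0:300,140:420]; cv2.imwrite('pics/l.png',cv2.resize(f,None,fx=2,fy=2,interpolation=cv2.INTER_CUBIC))
E
```

```text
t: 11.3
ee_pos: [548.0, -166.2, 49.7]
orientation: [-3.1, -0.511, -0.001]
ft_force: [-2.5, 2.0, 8.3]
width: 35.2
grasp_force: 30.0
t: 11.8
ee_pos: [547.7, -166.4, 48.6]
orientation: [-3.1, -0.511, 0.0]
ft_force: [0.2, 0.0, -0.8]
width: 52.6
grasp_force: 0.0
t: 12.3
ee_pos: [547.0, -166.2, 127.8]
orientation: [-3.099, -0.511, 0.002]
ft_force: [-0.8, -0.4, -0.9]
width: 78.8
grasp_force: 0.0
[ 546.9626777  -166.15513678  127.7646263 ]
```

View pics/l.png

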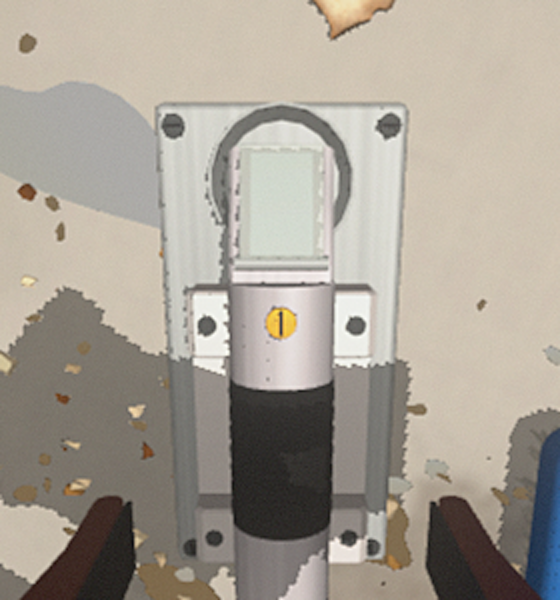

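The refractometer sits centred in the V. The barrel's midline is at column 281 and the saddle screws at columns 207 and 356 lie evenly about it; the zero screw is at (281,323), the sleeve edges at rows 386 and 539, and the head is over the dish.

```bash
python3 - <<'E'
from fit import *
x0=np.radians(18.76)
g=lambda u,v,z: px('wrist',u/2+140,v/2,z)
def cr(p): 
    d=p[:2]-[549,-167.2]; c,s=np.cos(x0),np.sin(x0); return np.round([c*d[0]+s*d[1],-s*d[0]+c*d[1]],1)
o=status.get_obs(); print('tcp',cr(o['ee_pos']),o['ee_pos'],o['ft_force'])
for n,p in dict(screw49=(281,323,64),sl27=(281,386,62),slm27=(281,539,62),ssl=(207,326,34),ssr=(356,326,34),rl=(214,538,34),rr=(349,538,34),pl=(157,104,8),pr=(407,104,8)).items(): print(n,cr(g(*p)))
E
python3 -m inch '[[[2,0,0,0,0,0,0],[2,0,0,0,0,0,0],[2,0,0,0,0,0,0],[2,0,0,0,0,0,0],[2,0,0,0,0,0,0],[2,0,0,0,0,0,0],[2,0,20,0,0,0,0],[2,0,36,0,0,0,0],[2,0,42,0,0,0,0],[2,0,42,0,0,0,0],[2,0,42,0,0,0,0],[2,0,42,0,0,0,0]]]'
```

```text
tcp [-1.7  1.7] [ 546.79997101 -166.11447733  127.4178286 ] [-0.19518677  0.46718261  0.0151051 ]
screw49 [48.1  0.6]
sl27 [27.4  0.6]
slm27 [-27.5   0.7]
ssl [41.9 26.8]
ssr [ 41.8 -26.1]
rl [-41.9  27. ]
rr [-42.  -26.1]
pl [117.1  44.7]
pr [117.  -44.6]
t: 13.55
ee_pos: [550.2, -166.0, 87.5]
orientation: [3.099, 0.511, 0.002]
ft_force: [0.0, -0.3, -0.4]
width: 0.2
grasp_force: 0.0
```

```bash
python3 -m inch '[[[0,0,3,0,0,0,0],[0,0,5,0,0,0,0],[0,0,5,0,0,0,0],[0,0,5,0,0,0,0]]]';for i in 1; do python3 -m inch '[[[0,0,1,0,0,0,0],[0,0,1,0,0,0,0],[0,0,1,0,0,0,0],[0,0,1,0,0,0,0]]]'; done
```

```text
t: 13.95
ee_pos: [549.6, -165.7, 81.6]
orientation: [-3.1, -0.511, 0.0]
ft_force: [-0.6, -0.6, 0.1]
width: 0.6
grasp_force: 0.0
t: 14.35
ee_pos: [549.7, -165.8, 81.2]
orientation: [3.1, 0.511, 0.0]
ft_force: [-1.0, 0.5, 5.4]
width: 0.5
grasp_force: 2.7
```

```bash
python3 -m inch '[[[0,0,0.7,0,0,0,0],[0,0,0.7,0,0,0,0],[0,0,0.7,0,0,0,0],[0,0,0.7,0,0,0,0],[0,0,0.7,0,0,0,0],[0,0,0.7,0,0,0,0]]]'; python3 -m inch '[[[0,0,0,0,0,0,0],[0,0,0,0,0,0,0],[0,0,0,0,0,0,0],[0,0,0,0,0,0,0],[0,0,0,0,0,0,0]]]'
```

```text
t: 14.95
ee_pos: [549.8, -165.8, 81.1]
orientation: [3.1, 0.511, 0.001]
ft_force: [-3.5, 0.9, 12.0]
width: 0.5
grasp_force: 5.7
t: 15.45
ee_pos: [549.8, -165.8, 81.1]
orientation: [3.099, 0.511, 0.001]
ft_force: [-3.0, 0.9, 12.0]
width: 0.9
grasp_force: 5.7
```

Run:
```python
from h import *
shot('wrist','m.png')
```

```text
(no output)
```

View pics/m.png

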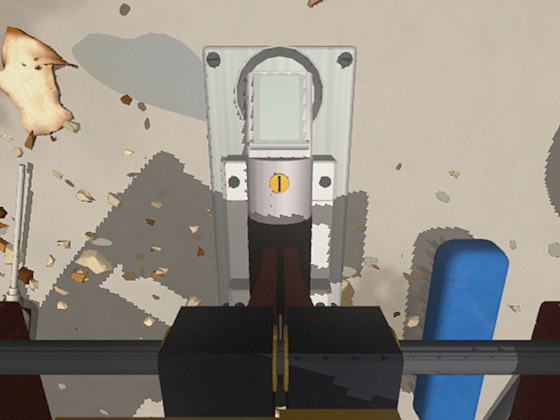

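The picture shows the barrel level and centred in the V, with its screw at (280,183). The shut fingers press on the sleeve at (280,270), and the brush lies clear at (465,330).

```bash
python3 -c "
from workcell import ctrl; print(ctrl.close_job())"
```

```text
the job is handed in; nothing more can be done
None
```

I've handed the job in with the brush on the table, clear of everything, and the refractometer in the V, prism up and head over the dish; the shut fingers are pressing its barrel down with about 12 N, a little over the 10 N you asked for (no verdict was returned).

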